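# Snap the cover onto the feed gearbox neck and hold it pressed

### The arm

A 6-joint arm with a two-finger parallel gripper is mounted at the origin on the work surface. World frame = base frame: x ahead of the robot, y to its left, z up, the work surface at z = 0. Lengths are in m, angles in degrees, forces in N, time in s.
With the tool pointing down it reaches from about 0.35 to 0.775 m from the base axis. Payload 7.3 kg.
Tool frame: the origin (TCP) lies between the finger pads; the fingertips stand 8 mm ahead of it and the grasp point (between the pads) lies 11 mm behind it; z points along the fingers, y is the line along which they close (so a half turn about z gives the same grasp; the last joint's range is limited). The gripper opens to 92 mm and grips with 3 to 60 N. Pads are 19 mm wide; open, the fingers measure 130 mm over their backs; the gripper's body (75 mm by 190 mm) begins 47 mm behind the grasp point.
Start: joints at [-78.724, 19.595, 87.324, -0, 73.075, -8.365], TCP at [0.176, -0.494, 0.235] pointing down, gripper open.
Joint ranges: [-145.02, 145.02], [-44.19, 115.74], [2.07, 154.8], [-57.11, 237.11], [16.16, 152.29], [-177.93, 177.93]. Speed limits (degrees/s): [147.25, 147.25, 180, 180, 180, 180].

### API

Orientations are given as a 3x3 rotation matrix whose columns are the frame's x, y, z axes.
In Python, from cell import bot gives the robot as it stands.
- The arm moves only by the tool servo_tool, never from a script. Its argument "motion" is a list of rows, each an object with "linear": the shift along the tool's x, y, z in cm, a list of three; "turn": the turn about the tool's z in degrees. In form: [{"linear": [tx, ty, tz], "turn": turn}, ...]. A call has 1 to 5 rows; each row is the pose to reach, as a shift and turn from the pose commanded when the call began, along the tool's axes at that moment; what a row does not reach only later rows make up. A row lasts 1/8 s, in which the tool goes at most 62.5 mm and 10.7 degrees, less where a joint would pass 70% of its speed; a pose out of reach is approached as far as the arm can. A call with a gripper value outside its range is refused whole. "gripper" is the finger opening in cm, from 0 to 9.18, set as the call begins (left out, the last holds). The fingers move at their own pace and stop on an object; "force" is the grip in N (left out, the last holds). Time passes only in rows, so rows that repeat a pose let the fingers close. It gives the time, the measured TCP pose, the force, the opening and the grip force at its end, in the units of the state.
- bot.get_obs(): the state, without advancing time (a new reading comes with each control period).
- bot.get_image(name): name is "side" or "top" or "wrist"; returns a dict with "pixels" (420x560x3 uint8, red, green, blue), "mtx" (3x3 intrinsics, pixels), "rvec" (rotation vector, rad) and "tvec" (3), from world to camera coordinates, as OpenCV has them. Camera axes: x right, y down, z forward; pixel columns grow to the right and rows downward; lengths in m; the calibration is good to about 2 mm. A picture is of the moment at which its call begins. There is no depth.
- bot.hand_in(): hands the job in; it is judged then, once.
The state is a dict: "t": time; "joint_pos": joint angles; "qvel": joint speeds; "effort": joint torques, N m; "tool_pos": TCP position; "tool_rot": TCP orientation; "force": force on the tool from outside, world axes, zero at the start; "wrist_torque": the same for the moment, N m; "grip_width": finger opening in m; "gripper_force": force on a finger pad.
Only numpy, scipy, OpenCV 4.12 (cv2) and the standard library are available. Lean on these libraries where they do the work, as an engineer would, in place of code of your own. Each camera call takes 0.05 s, during which the arm holds its last target. There are 200 camera calls.

### The job

Pick up the loose rectangular hood-shaped cover by the rib on its top, set it over the raised neck of the grey gear housing with its long side along the neck's long side, and press it straight down: the resistance builds up, suddenly drops as the two spring catches snap in, and you keep pressing until the cover is fully home on the housing. Finish while still pressing it down firmly (about 10 N): do not let go and do not back off. Leave the other things on the bench where they are.

Things in the scene. Friction and masses are not known exactly. Their poses are not given: they have to be found in the camera images.
- cover_center (a point): Centre, half-way up (30.5 mm over its underside), of the loose clip-on cover: a grey plastic rectangular hood, open below, 76 mm (x) by 55 mm (y), 61 mm high with its rib; it stands upright on the bench at the start. z up; looks and fits the same after a half turn. When home it is 30.5 mm above seat, its x axis parallel to seat's, either way round.
- rib (a point): Middle of the straight grip rib on the cover's top, 48 mm above the cover's underside: 44 mm long along x, 12 mm thick along y, 26 mm tall; its foot is the hood's flat top, 35 mm above the underside. Axes as the cover's.
- cover: The cover, origin under its centre, on its underside. About 0.12 kg. The hood is 35 mm high; inside it is open 68 mm (x) by 49 mm (y), 32 mm deep. Along the lower edge of each long side runs a round ridge inside, crest 4 mm above the underside, with 40 mm between the two crests.
- seat (a point): Centre of the flat top (shoulder) of the fixed gear housing, 85 mm above the bench, on which the cover's underside rests when home. z up, x along the neck's long side. A cover set loosely over the neck stops on the catches with its underside about 13 mm above this point, with about 2 mm of play sideways.
- neck_top (a point): Centre of the top of the bare aluminium neck, 30 mm above seat. The neck is 64 mm (x) by 36 mm (y), straight for 22 mm above the shoulder, then tapering to 54 by 26 mm at its top. In the middle of each long side a sprung round steel catch stands out 4.5 mm, centred 10.7 mm above the shoulder.
- housing: The fixed grey painted gear housing, origin under its foot on the bench: block 120 mm (x) by 92 mm (y) on a 140 by 110 mm foot. Pressing the cover on takes a force that peaks at about 14 N (10 to 18); 5 to 7 mm short of home it collapses as the ridges slip under the catches, which then even pull the cover down (about 10 N), and rises again on the rigid shoulder.
- round_cap: Bystander: round grey plastic cap with a knob, 68 mm across, 44 mm high; origin under its centre. Not the cover asked for.
- screwdriver: Bystander: screwdriver with black handle, 170 mm long, lying along its x, roughly in the middle between cover and housing; origin under its middle.
- wrench: Bystander: steel wrench 180 mm long, lying flat along its x; origin under its middle.
- oil: Bystander: white plastic oil bottle, 60 mm across, 150 mm high; origin under its centre.
- setup_block: Bystander: steel set-up block with three holes, 76 x 51 x 26 mm; origin under its centre.
- collet: Bystander: small steel collet standing upright, 32 mm across, 50 mm high; origin under its centre.

How it is judged:
By the outcome, as a careful person would: the job done as asked, in the order asked, and still so for the second after the job is handed in, while the arm keeps its last pose, push and grip.
It also fails if it takes over 48 s, if anything falls off the work surface, if the arm or the gripper's body presses on something with over 40 N, if the wrist force passes 120 N, or if a joint passes its speed limit or range.

## Working session

There is one attempt and no reset: what is moved stays moved. The work goes in short steps, Python scripts to look and compute and a tool call to move; the robot and the scene stay as the last step left them, time stands still between calls to the robot, and variables do not carry over. Pictures are saved under pics/ and viewed, at most 10 in all, crops included, and the job is handed in when it is done.

Besides the shell and the picture viewer there is one more tool, called after "Emit:" by a JSON object that holds its "method" and its "body", one argument or row to a line. servo_tool: Moves the arm, as the interface text tells. Its arguments: {"type":"object","properties":{"motion":{"type":"array"},"gripper":{"type":"number"},"force":{"type":"number"}},"required":["motion"]}

```bash
mkdir -p pics
cat > h.py <<'E'
import numpy as np, cv2
from cell import bot
def grab(n,fn):
    d=bot.get_image(n); cv2.imwrite(f'pics/{fn}.png',d['pixels'][:,:,::-1])
    np.savez(f'pics/{fn}.npz',**{k:d[k] for k in('pixels','mtx','rvec','tvec')}); return d
def ray(d,uv,z):
    R=cv2.Rodrigues(np.array(d['rvec'],float))[0]; t=np.array(d['tvec'],float).ravel()
    c=-R.T@t; out=[]
    for u,v in uv:
        r=R.T@np.linalg.solve(d['mtx'],[u,v,1.]); out.append(c+r*(z-c[2])/r[2])
    return np.array(out)
def proj(d,P): return cv2.projectPoints(np.array(P,float),d['rvec'],d['tvec'],d['mtx'],None)[0][:,0]
E
python3 - <<'E'
from h import *
np.set_printoptions(precision=4,suppress=True)
for n in('top','side'):
    d=grab(n,n+'0'); print(n,-cv2.Rodrigues(d['rvec'])[0].T@d['tvec'].ravel())
s=bot.get_obs(); print(s['t'],s['tool_pos'],s['tool_rot'],s['grip_width'],s['force'])
E
```

```text
top [0.4414 0.0048 1.3165]
side [ 0.5004 -0.7233  0.8096]
0.1 [ 0.1764 -0.4941  0.2341] [[ 0.9418  0.3361 -0.0002]
 [ 0.3361 -0.9418  0.0014]
 [ 0.0002 -0.0014 -1.    ]] 0.09177635874906973 [-0.2984 -0.4262 -0.1123]
```

View pics/top0.png

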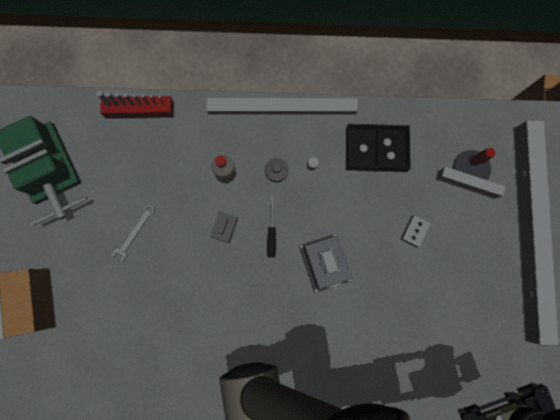

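View pics/side0.png

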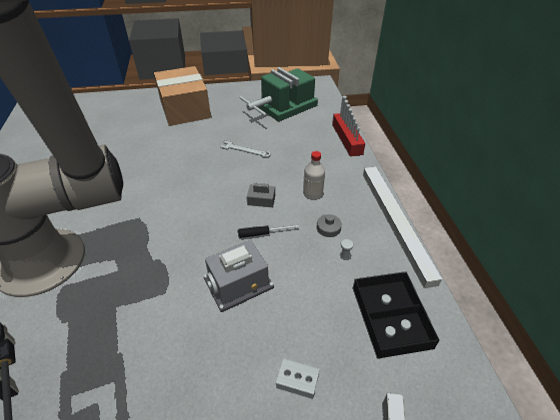

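The top view shows the cover at about (224,227) and the housing at (327,263), with its neck top at (330,262). In the side view the cover is at (261,195) and the neck at (236,258). I'll enlarge these areas for the corner positions.

Run:
```python
import cv2,numpy as np
t=cv2.imread('pics/top0.png');s=cv2.imread('pics/side0.png')
def c(im,u,v,w=28,h=21):
    k=cv2.resize(im[v-h:v+h,u-w:u+w],(400,300),interpolation=cv2.INTER_CUBIC)
    return cv2.normalize(k,None,0,255,cv2.NORM_MINMAX)
cv2.imwrite('pics/crop0.png',np.vstack([np.hstack([c(t,224,227),c(t,330,262)]),np.hstack([c(s,261,195),c(s,236,258)])]))
```

```text
(no output)
```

View pics/crop0.png

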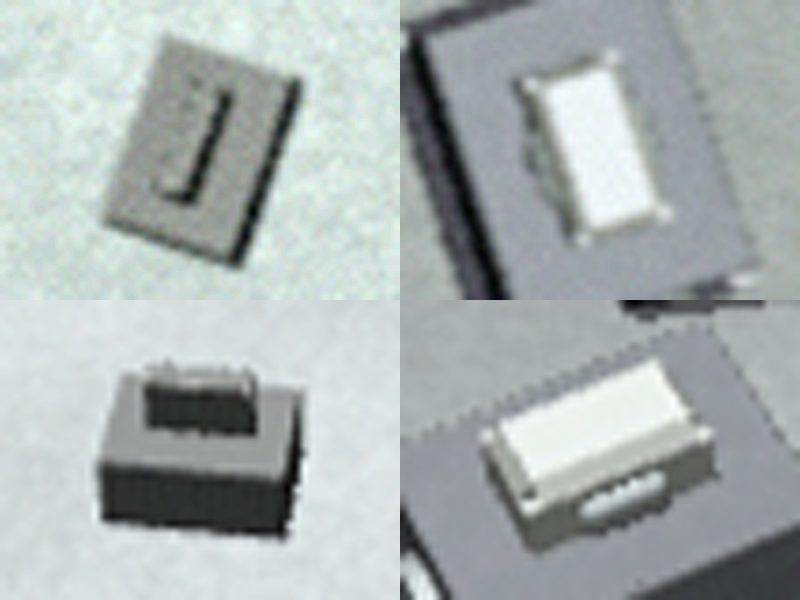

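The crops show the hood top corners at about (165,38), (295,78), (235,262) and (103,222) in the top-left tile. The bright neck top is in the top-right tile, at about x 545–660 and y 65–235. That's enough for a coarse pose, which I'll refine with the wrist camera.

```bash
cat >> h.py <<'E'
def rect(P):
    (c,s,a)=cv2.minAreaRect((P[:,:2]*1000).astype(np.float32))
    return np.array(c)/1000,s,(a if s[0]>s[1] else a+90)  # angle of long side, deg
E
python3 - <<'E'
from h import *
np.set_printoptions(precision=4,suppress=True)
d=np.load('pics/top0.npz')
uv=np.array([(165,38),(295,78),(235,262),(103,222)])/7.143+[196-.43,206-.43]
print('cover',rect(ray(d,uv,.035)))
for n,o in(('top',(330,262)),('side',(236,258))):
    e=np.load(f'pics/{n}0.npz'); g=e['pixels'].min(2)
    m=np.zeros_like(g); y,x=o[1],o[0]; m[y-21:y+21,x-28:x+28]=(g[y-21:y+21,x-28:x+28]>150)
    k,l,st,_=cv2.connectedComponentsWithStats(m); i=1+np.argmax(st[1:,4])
    v,u=np.where(l==i); print(n,st[i],rect(ray(e,np.c_[u,v],.115)))
E
```

```text
cover (array([0.5875, 0.1343]), (53.62560272216797, 75.79661560058594), 164.17598724365234)Traceback (most recent call last):
  File "<stdin>", line 9, in <module>
    return _wrapfunc(a, 'argmax', axis=axis, out=out, **kwds)
    return bound(*args, **kwds)
ValueError: attempt to get argmax of an empty sequence
```

Run:
```python
from h import *
np.set_printoptions(precision=4,suppress=True)
for n,o in(('top',(330,262)),('side',(236,258))):
    e=np.load(f'pics/{n}0.npz'); g=e['pixels'].min(2); y,x=o[1],o[0]
    r=g[y-21:y+21,x-28:x+28]; th=(np.median(r)+r.max())/2
    m=np.zeros_like(g); m[y-21:y+21,x-28:x+28]=r>th
    k,l,st,_=cv2.connectedComponentsWithStats(m); i=1+np.argmax(st[1:,4])
    v,u=np.where(l==i); print(n,th,r.max(),st[i],rect(ray(e,np.c_[u,v],.115)))
d=bot.get_image('wrist');R=cv2.Rodrigues(d['rvec'])[0];s=bot.get_obs()
T=s['tool_rot'];print(T.T@(-R.T@d['tvec'].ravel()-s['tool_pos']),T.T@R.T,d['mtx'])
```

```text
top 103.0 120 [322 251  18  22 204] (array([ 0.4941, -0.1537]), (55.47714614868164, 27.841022491455078), 20.359588623046875)
side 176.0 214 [222 245  26  17 224] (array([ 0.4952, -0.1528]), (53.800445556640625, 26.638898849487305), 19.724449157714844)
[ 0.0738 -0.     -0.1506] [[ 0.0009 -0.9613 -0.2757]
 [ 1.      0.0012 -0.0008]
 [ 0.0011 -0.2757  0.9613]] [[311.4698   0.     275.7743]
 [  0.     311.4698 208.9048]
 [  0.       0.       1.    ]]
```

Emit:
{"method": "servo_tool", "body": {
  "motion": [
    {"linear": [3,-2.2,0.3],"turn": 0},
    {"linear": [7,-5.2,0.8],"turn": 0},
    {"linear": [11.5,-8.7,1.3],"turn": 0},
    {"linear": [16,-12.1,1.8],"turn": 0},
    {"linear": [20.5,-15.5,2.3],"turn": 0}
  ]
}}

```text
t: 0.78
tool_pos: [0.3181, -0.278, 0.2115]
tool_rot: [[0.942, 0.336, 0.0], [0.336, -0.942, -0.0], [0.0, 0.0, -1.0]]
force: [1.4, -0.1, -0.2]
grip_width: 0.0918
gripper_force: 0.0
```

Emit:
{"method": "servo_tool", "body": {
  "motion": [
    {"linear": [4.5,-3.4,0.5],"turn": 0},
    {"linear": [9,-6.8,1],"turn": 0},
    {"linear": [13.5,-10.2,1.5],"turn": 0},
    {"linear": [18,-13.6,2],"turn": 0},
    {"linear": [22.5,-17,2.5],"turn": 0}
  ]
}}

```text
t: 1.4
tool_pos: [0.473, -0.0421, 0.1865]
tool_rot: [[0.942, 0.336, 0.0], [0.336, -0.942, -0.0], [0.0, 0.0, -1.0]]
force: [0.8, 0.6, -0.6]
grip_width: 0.0921
gripper_force: 0.0
```

Emit:
{"method": "servo_tool", "body": {
  "motion": [
    {"linear": [4.5,-3.4,1],"turn": 7},
    {"linear": [9,-6.8,2],"turn": 14},
    {"linear": [13,-10,3],"turn": 21},
    {"linear": [16,-12,3.2],"turn": 28.5},
    {"linear": [16.8,-12.8,3.2],"turn": 35.6}
  ]
}}

```text
t: 2.02
tool_pos: [0.5879, 0.1352, 0.1536]
tool_rot: [[0.961, -0.277, -0.001], [-0.277, -0.961, 0.0], [-0.001, 0.0, -1.0]]
force: [-0.9, 0.3, 0.3]
grip_width: 0.0918
gripper_force: 0.0
```

Emit:
{"method": "servo_tool", "body": {
  "motion": [
    {"linear": [0,0,0],"turn": 0},
    {"linear": [0,0,0],"turn": 0}
  ]
}}

```text
t: 2.28
tool_pos: [0.587, 0.1326, 0.1545]
tool_rot: [[0.962, -0.273, -0.001], [-0.273, -0.962, -0.0], [-0.001, 0.001, -1.0]]
force: [-0.0, 0.1, 0.0]
grip_width: 0.0919
gripper_force: 0.0
```

Run:
```python
from h import *
np.set_printoptions(precision=4,suppress=True)
d=grab('wrist','w1');s=bot.get_obs();print(s['t'],s['tool_pos'],s['tool_rot'])
```

```text
2.325 [0.5871 0.1325 0.1547] [[ 0.9618 -0.2737 -0.0004]
 [-0.2737 -0.9618 -0.0003]
 [-0.0003  0.0004 -1.    ]]
```

View pics/w1.png

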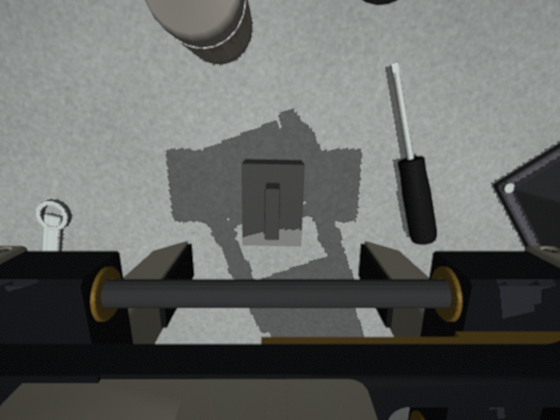

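The wrist view shows the hood top at about columns 243–303 and rows 164–245, with the rib top at columns 265–279 and rows 188–239. The cover sits square between the fingers.

Run:
```python
from h import *
np.set_printoptions(precision=4,suppress=True)
d=np.load('pics/w1.npz');T=np.array([[.9618,-.2737,0],[-.2737,-.9618,0],[0,0,-1]]);p=np.array([.5871,.1325,.1547])
print((ray(d,[(243,164),(303,163.5),(302.5,245),(243,245.5)],.035)-p)@T)
print((ray(d,[(265,188),(279,188),(279,239),(265,239)],.061)-p)@T)
k=cv2.resize(d['pixels'][150:255,205:345,::-1],(800,600),interpolation=cv2.INTER_CUBIC)
cv2.imwrite('pics/w1c.png',cv2.normalize(k,None,0,255,cv2.NORM_MINMAX))
```

```text
[[ 0.0366 -0.0283  0.1197]
 [ 0.0371  0.0237  0.1197]
 [-0.0389  0.0252  0.1197]
 [-0.0395 -0.0304  0.1197]]
[[ 0.021  -0.0085  0.0937]
 [ 0.0211  0.0027  0.0937]
 [-0.0226  0.0029  0.0937]
 [-0.0227 -0.0088  0.0937]]
```

View pics/w1c.png

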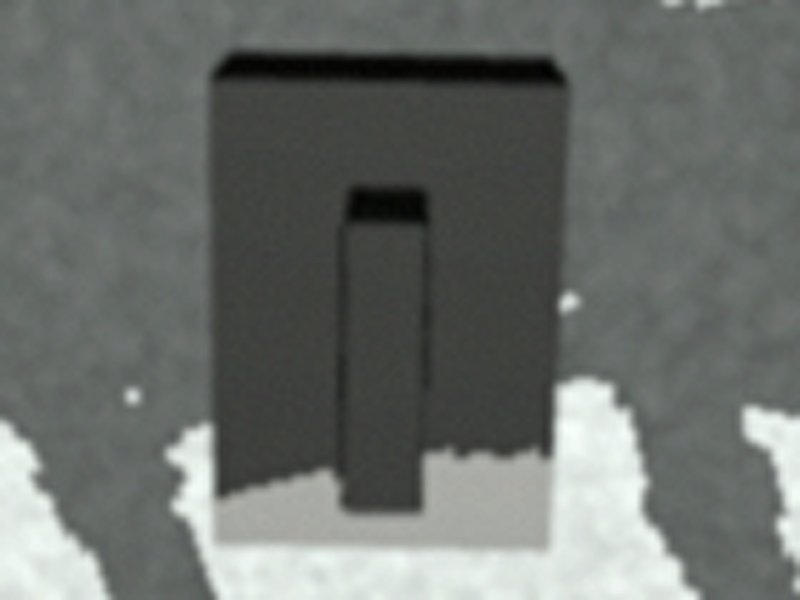

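The enlarged crop puts the hood top corners at (212,78), (568,83), (551,548) and (215,546). The rib top corners are at (345,220), (430,222), (423,512) and (342,510).

Run:
```python
from h import *
np.set_printoptions(precision=4,suppress=True)
d=np.load('pics/w1.npz');T=np.array([[.9618,-.2737,0],[-.2737,-.9618,0],[0,0,-1]]);p=np.array([.5871,.1325,.1547])
for q,z in(([(212,78),(568,83),(551,548),(215,546)],.035),([(345,220),(430,222),(423,512),(342,510)],.061)):
    P=(ray(d,np.array(q)/5.714+[204.6,149.6],z)-p)@T; print(P[:,:2]*1000,P.mean(0),rect(P))
```

```text
[[ 37.2435 -29.3978]
 [ 36.5779  24.5743]
 [-39.3832  23.8264]
 [-39.1286 -31.0926]] [-0.0012 -0.003   0.1197] (array([-0.0012, -0.0033]), (76.3851547241211, 54.91891860961914), 0.5640526413917542)
[[ 20.9489  -8.4973]
 [ 20.6833   3.4085]
 [-22.815    2.6103]
 [-22.5216  -9.2826]] [-0.0009 -0.0029  0.0937] (array([-0.0009, -0.0029]), (43.5527458190918, 11.908706665039062), 1.0512441396713257)
```

Emit:
{"method": "servo_tool", "body": {
  "motion": [
    {"linear": [-0.1,-0.3,2],"turn": 0.8},
    {"linear": [-0.1,-0.3,4.5],"turn": 0.8},
    {"linear": [-0.1,-0.3,7],"turn": 0.8},
    {"linear": [-0.1,-0.3,9],"turn": 0.8},
    {"linear": [-0.1,-0.3,10],"turn": 0.8}
  ]
}}

```text
t: 2.95
tool_pos: [0.5867, 0.1355, 0.0539]
tool_rot: [[0.958, -0.288, -0.001], [-0.288, -0.958, -0.0], [-0.001, 0.001, -1.0]]
force: [-0.7, -0.6, -0.1]
grip_width: 0.0918
gripper_force: 0.0
```

Emit:
{"method": "servo_tool", "body": {
  "motion": [
    {"linear": [0,0,0.4],"turn": 0},
    {"linear": [0,0,0.8],"turn": 0},
    {"linear": [0,0,0.9],"turn": 0},
    {"linear": [0,0,0.9],"turn": 0}
  ]
}}

```text
t: 3.45
tool_pos: [0.5875, 0.1364, 0.0461]
tool_rot: [[0.958, -0.288, 0.001], [-0.288, -0.958, -0.0], [0.001, -0.0, -1.0]]
force: [-0.2, 0.8, 0.3]
grip_width: 0.0918
gripper_force: 0.0
```

Emit:
{"method": "servo_tool", "body": {
  "motion": [
    {"linear": [0,0,0.1],"turn": 0},
    {"linear": [0,0,0.1],"turn": 0},
    {"linear": [0,0,0.1],"turn": 0},
    {"linear": [0,0,0.1],"turn": 0},
    {"linear": [0,0,0.1],"turn": 0}
  ],
  "gripper": 0.6,
  "force": 15
}}

```text
t: 4.08
tool_pos: [0.5873, 0.1363, 0.0447]
tool_rot: [[0.958, -0.288, 0.0], [-0.288, -0.958, -0.0], [0.0, 0.0, -1.0]]
force: [0.7, 0.5, -0.2]
grip_width: 0.0465
gripper_force: 0.0
```

Emit:
{"method": "servo_tool", "body": {
  "motion": [
    {"linear": [0,0,0],"turn": 0},
    {"linear": [0,0,0],"turn": 0},
    {"linear": [0,0,0],"turn": 0},
    {"linear": [0,0,0],"turn": 0},
    {"linear": [0,0,0],"turn": 0}
  ]
}}

```text
t: 4.7
tool_pos: [0.5872, 0.1363, 0.0446]
tool_rot: [[0.958, -0.288, -0.0], [-0.288, -0.958, -0.0], [-0.0, 0.0, -1.0]]
force: [-0.4, -0.4, -0.0]
grip_width: 0.012
gripper_force: 15.0
```

Emit:
{"method": "servo_tool", "body": {
  "motion": [
    {"linear": [0,0,0],"turn": 0},
    {"linear": [0,0,0],"turn": 0},
    {"linear": [0,0,0],"turn": 0}
  ],
  "gripper": 0,
  "force": 55
}}

```text
t: 5.08
tool_pos: [0.5873, 0.1363, 0.0447]
tool_rot: [[0.958, -0.288, -0.0], [-0.288, -0.958, -0.0], [0.0, 0.0, -1.0]]
force: [0.5, -0.5, -1.1]
grip_width: 0.0118
gripper_force: 55.0
```

Emit:
{"method": "servo_tool", "body": {
  "motion": [
    {"linear": [0,0,-1],"turn": 0},
    {"linear": [0,0,-4],"turn": 0},
    {"linear": [0,0,-8],"turn": 0},
    {"linear": [0,0,-12],"turn": 0},
    {"linear": [0,0,-15],"turn": 0}
  ]
}}

```text
t: 5.7
tool_pos: [0.5876, 0.1364, 0.1975]
tool_rot: [[0.958, -0.288, 0.003], [-0.288, -0.958, 0.0], [0.002, -0.001, -1.0]]
force: [-0.6, 0.4, -1.6]
grip_width: 0.0116
gripper_force: 55.0
```

Emit:
{"method": "servo_tool", "body": {
  "motion": [
    {"linear": [-0.3,2,-0.5],"turn": 0},
    {"linear": [-1,5.5,-1],"turn": 0},
    {"linear": [-1.7,9.5,-1],"turn": 0},
    {"linear": [-2.4,13.5,-1],"turn": 0},
    {"linear": [-3.1,17.5,-1],"turn": 0}
  ]
}}

```text
t: 6.32
tool_pos: [0.5049, -0.0241, 0.2035]
tool_rot: [[0.957, -0.289, -0.002], [-0.289, -0.957, -0.0], [-0.002, 0.001, -1.0]]
force: [0.5, 0.8, 0.3]
grip_width: 0.0117
gripper_force: 55.0
```

Emit:
{"method": "servo_tool", "body": {
  "motion": [
    {"linear": [-0.7,4,0],"turn": -7},
    {"linear": [-1.4,8,0],"turn": -15},
    {"linear": [-2.1,12,0],"turn": -23},
    {"linear": [-2.6,15.5,0],"turn": -31},
    {"linear": [-3,17,0],"turn": -36.7}
  ]
}}

```text
t: 6.95
tool_pos: [0.4269, -0.1781, 0.2036]
tool_rot: [[0.94, 0.342, -0.002], [0.342, -0.94, 0.001], [-0.002, -0.001, -1.0]]
force: [0.2, -0.0, -0.8]
grip_width: 0.0118
gripper_force: 55.0
```

Emit:
{"method": "servo_tool", "body": {
  "motion": [
    {"linear": [0,0,0],"turn": 0},
    {"linear": [0,0,0],"turn": 0},
    {"linear": [0,0,0],"turn": 0}
  ]
}}

```text
t: 7.32
tool_pos: [0.4294, -0.1758, 0.2045]
tool_rot: [[0.94, 0.341, -0.0], [0.341, -0.94, 0.0], [-0.0, -0.0, -1.0]]
force: [0.6, -0.0, -0.4]
grip_width: 0.0118
gripper_force: 55.0
```

Run:
```python
from h import *
np.set_printoptions(precision=4,suppress=True)
d=grab('wrist','w2');s=bot.get_obs();print(s['t'],s['tool_pos'],s['tool_rot'],s['force'],s['grip_width'])
print(proj(d,[[.4947,-.1532,.115]]))
```

```text
7.375 [ 0.4295 -0.1758  0.2046] [[ 0.9399  0.3413 -0.0001]
 [ 0.3413 -0.9399  0.0001]
 [-0.0001 -0.0002 -1.    ]] [ 0.2384  0.6443 -0.7046] 0.011732082064081642
[[277.4151 126.2164]]
```

View pics/w2.png

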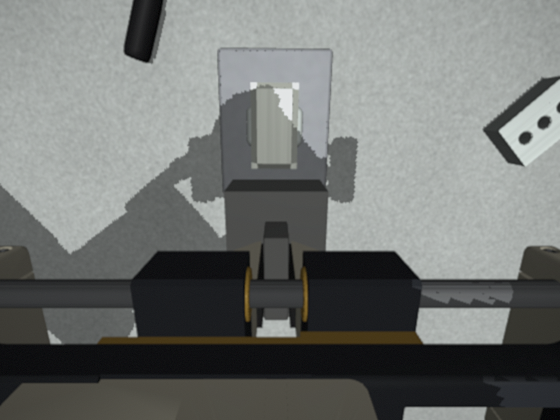

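The wrist view shows the neck top at about columns 256–294 and rows 86–165. The held cover's front top edge runs from (225,190) to (328,190). Next is one crop to get precise corners.

Run:
```python
from h import *
d=np.load('pics/w2.npz')
k=cv2.resize(d['pixels'][70:205,188:368,::-1],(800,600),interpolation=cv2.INTER_CUBIC)
cv2.imwrite('pics/w2c.png',cv2.convertScaleAbs(k,alpha=1.2))
```

```text
(no output)
```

View pics/w2c.png

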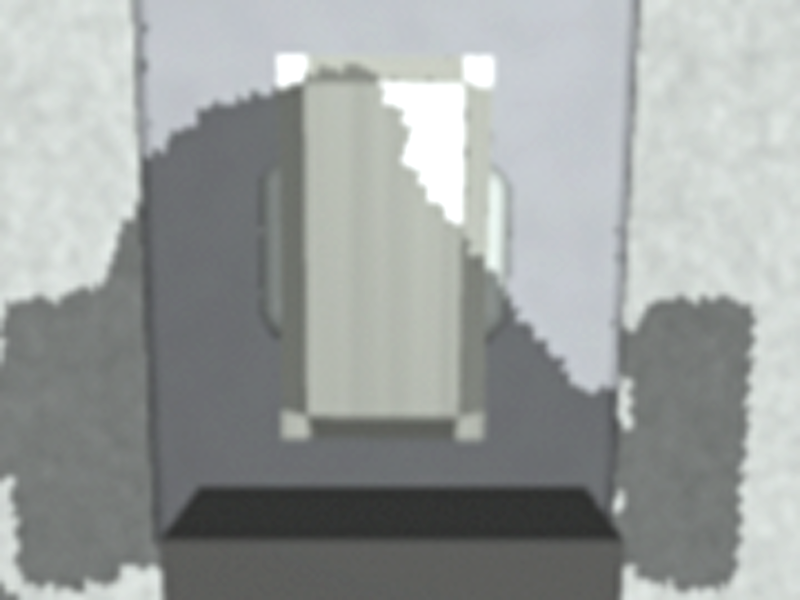

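Neck top corners in the crop are (303,80), (466,81), (460,417) and (306,416), and the taper foot corners are (275,54), (495,54), (486,440) and (281,439). The held cover's front edges are (163,538)–(620,538) at the top and (196,488)–(587,488) at the bottom.

Run:
```python
from h import *
np.set_printoptions(precision=2,suppress=True)
d=np.load('pics/w2.npz');T=np.array([[.9399,.3413,0],[.3413,-.9399,0],[0,0,-1]]);p=np.array([.4295,-.1758,.2046])
f=lambda q,z:(ray(d,np.array(q)/4.444+[187.6,69.6],z)-p)@T
for q,z in(([(303,80),(466,81),(460,417),(306,416)],.115),([(275,54),(495,54),(486,440),(281,439)],.107)):
    P=f(q,z); print(P[:,:2]*1000,P.mean(0)*1000,rect(P)[1:])
print(f([(163,538),(620,538)],.195)*1000,f([(196,488),(587,488)],.16)*1000)
print((np.array([.4947,-.1532,.115])-p)@T)
```

```text
[[ 95.92 -14.65]
 [ 95.78  11.81]
 [ 41.31  11.61]
 [ 41.46 -15.07]] [68.62 -1.57 89.6 ] ((54.47087478637695, 26.67371940612793), 0.33370494842529297)
[[100.71 -19.74]
 [100.73  16.98]
 [ 36.1   16.72]
 [ 36.25 -20.13]] [68.45 -1.54 97.6 ] ((64.63199615478516, 36.85863494873047), 0.22763976454734802)
[[ 37.81 -27.2    9.6 ]
 [ 37.85  26.9    9.6 ]] [[ 37.25 -28.11  44.6 ]
 [ 37.29  27.71  44.6 ]]
[0.07 0.   0.09]
```

Emit:
{"method": "servo_tool", "body": {
  "motion": [
    {"linear": [1.5,-0.14,0],"turn": 0.2},
    {"linear": [4,-0.14,0],"turn": 0.3},
    {"linear": [6,-0.14,0],"turn": 0.3},
    {"linear": [6.9,-0.14,0],"turn": 0.3},
    {"linear": [6.9,-0.14,0],"turn": 0.3}
  ]
}}

```text
t: 8.0
tool_pos: [0.4942, -0.151, 0.2044]
tool_rot: [[0.941, 0.337, -0.0], [0.337, -0.941, 0.0], [-0.0, -0.0, -1.0]]
force: [-0.7, -0.2, -0.8]
grip_width: 0.0117
gripper_force: 55.0
```

Emit:
{"method": "servo_tool", "body": {
  "motion": [
    {"linear": [0,0,1],"turn": 0},
    {"linear": [0,0,2.2],"turn": 0},
    {"linear": [0,0,3.2],"turn": 0},
    {"linear": [0,0,3.8],"turn": 0},
    {"linear": [0,0,4],"turn": 0}
  ]
}}

```text
t: 8.62
tool_pos: [0.4936, -0.1516, 0.1642]
tool_rot: [[0.942, 0.336, -0.001], [0.336, -0.942, 0.0], [-0.001, -0.0, -1.0]]
force: [0.6, -1.1, -1.2]
grip_width: 0.012
gripper_force: 55.0
```

Run:
```python
from h import *
s=bot.get_obs();print(s['t'],s['tool_pos'],s['force'],s['wrist_torque'])
t=grab('top','t3');d=grab('side','s3')
c=lambda im,u,v:cv2.resize(im[v-40:v+40,u-45:u+45,::-1],(400,356),interpolation=cv2.INTER_CUBIC)
cv2.imwrite('pics/c3.png',cv2.convertScaleAbs(np.hstack([c(t['pixels'],330,262),c(d['pixels'],236,258)]),alpha=1.4))
```

```text
8.625 [ 0.49360373 -0.15157765  0.16421533] [ 0.62722178 -1.14510235 -1.19655045] [0.00664424 0.01480504 0.0331084 ]
```

View pics/c3.png

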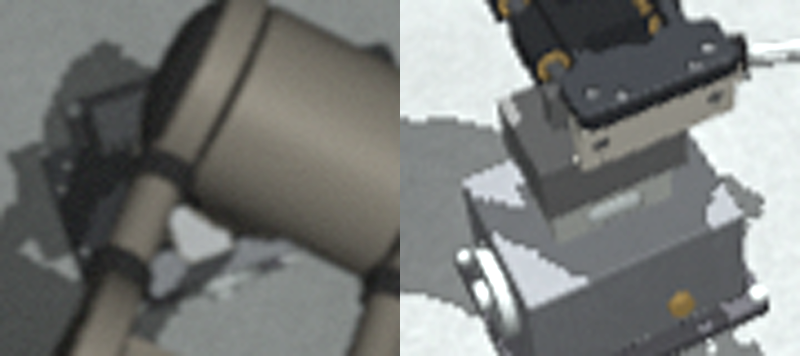

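In the side crop the cover sits aligned over the neck, with the catch still visible below its edge at about (617,205). I'll descend onto the catches.

Emit:
{"method": "servo_tool", "body": {
  "motion": [
    {"linear": [0,0,0.6],"turn": 0},
    {"linear": [0,0,1.2],"turn": 0},
    {"linear": [0,0,1.6],"turn": 0},
    {"linear": [0,0,1.9],"turn": 0},
    {"linear": [0,0,2.1],"turn": 0}
  ]
}}

```text
t: 9.35
tool_pos: [0.4938, -0.1516, 0.1435]
tool_rot: [[0.942, 0.336, -0.0], [0.336, -0.942, -0.0], [-0.0, 0.0, -1.0]]
force: [-0.1, 0.2, -0.3]
grip_width: 0.0115
gripper_force: 55.0
```

Emit:
{"method": "servo_tool", "body": {
  "motion": [
    {"linear": [0,0,0.1],"turn": 0},
    {"linear": [0,0,0.2],"turn": 0}
  ]
}}

```text
t: 9.6
tool_pos: [0.4939, -0.1513, 0.1422]
tool_rot: [[0.942, 0.336, 0.0], [0.336, -0.942, 0.0], [0.0, -0.0, -1.0]]
force: [-1.0, 2.3, 8.9]
grip_width: 0.0117
gripper_force: 55.0
```

Emit:
{"method": "servo_tool", "body": {
  "motion": [
    {"linear": [0,0,0.1],"turn": 0},
    {"linear": [0,0,0.2],"turn": 0}
  ]
}}

```text
t: 9.85
tool_pos: [0.4943, -0.1516, 0.1414]
tool_rot: [[0.942, 0.336, 0.002], [0.336, -0.942, -0.001], [0.002, 0.001, -1.0]]
force: [-2.8, 2.6, 13.9]
grip_width: 0.0117
gripper_force: 55.0
```

Emit:
{"method": "servo_tool", "body": {
  "motion": [
    {"linear": [0,0,0.1],"turn": 0},
    {"linear": [0,0,0.2],"turn": 0}
  ]
}}

```text
t: 10.1
tool_pos: [0.4946, -0.1515, 0.1398]
tool_rot: [[0.942, 0.336, 0.003], [0.336, -0.942, -0.001], [0.002, 0.002, -1.0]]
force: [-2.1, 3.6, 12.6]
grip_width: 0.0117
gripper_force: 55.0
```

Emit:
{"method": "servo_tool", "body": {
  "motion": [
    {"linear": [0,0,0.1],"turn": 0},
    {"linear": [0,0,0.2],"turn": 0}
  ]
}}

```text
t: 10.35
tool_pos: [0.4946, -0.1513, 0.1374]
tool_rot: [[0.942, 0.336, 0.003], [0.336, -0.942, -0.0], [0.003, 0.001, -1.0]]
force: [-0.6, 3.4, 8.6]
grip_width: 0.0116
gripper_force: 55.0
```

Emit:
{"method": "servo_tool", "body": {
  "motion": [
    {"linear": [0,0,0.1],"turn": 0},
    {"linear": [0,0,0.2],"turn": 0}
  ]
}}

```text
t: 10.6
tool_pos: [0.4942, -0.1512, 0.1341]
tool_rot: [[0.942, 0.336, 0.001], [0.336, -0.942, 0.0], [0.001, 0.0, -1.0]]
force: [1.0, 2.6, -1.2]
grip_width: 0.0116
gripper_force: 55.0
```

Emit:
{"method": "servo_tool", "body": {
  "motion": [
    {"linear": [0,0,0.1],"turn": 0},
    {"linear": [0,0,0.2],"turn": 0}
  ]
}}

```text
t: 10.85
tool_pos: [0.4933, -0.1514, 0.1308]
tool_rot: [[0.942, 0.336, -0.002], [0.336, -0.942, 0.001], [-0.001, -0.001, -1.0]]
force: [0.9, 3.6, -5.6]
grip_width: 0.0119
gripper_force: 55.0
```

Emit:
{"method": "servo_tool", "body": {
  "motion": [
    {"linear": [0,0,0.1],"turn": 0},
    {"linear": [0,0,0.2],"turn": 0}
  ]
}}

```text
t: 11.1
tool_pos: [0.4935, -0.1517, 0.1296]
tool_rot: [[0.942, 0.336, -0.001], [0.336, -0.942, -0.0], [-0.001, -0.0, -1.0]]
force: [-3.7, 2.6, 4.9]
grip_width: 0.0117
gripper_force: 55.0
```

Snapped in and bottomed at the expected height of 0.1297. I'll build up to about 10 N.

Emit:
{"method": "servo_tool", "body": {
  "motion": [
    {"linear": [0,0,0.05],"turn": 0},
    {"linear": [0,0,0.1],"turn": 0},
    {"linear": [0,0,0.1],"turn": 0}
  ]
}}

```text
t: 11.48
tool_pos: [0.4935, -0.1517, 0.1296]
tool_rot: [[0.942, 0.336, -0.0], [0.336, -0.942, -0.001], [-0.0, 0.0, -1.0]]
force: [-5.1, 2.3, 6.9]
grip_width: 0.0115
gripper_force: 55.0
```

Emit:
{"method": "servo_tool", "body": {
  "motion": [
    {"linear": [0,0,0.08],"turn": 0},
    {"linear": [0,0,0.14],"turn": 0},
    {"linear": [0,0,0.14],"turn": 0},
    {"linear": [0,0,0.14],"turn": 0}
  ]
}}

```text
t: 11.98
tool_pos: [0.4935, -0.1517, 0.1296]
tool_rot: [[0.942, 0.336, 0.001], [0.336, -0.942, -0.001], [0.0, 0.001, -1.0]]
force: [-8.9, 4.1, 18.1]
grip_width: 0.0118
gripper_force: 55.0
```

Run:
```python
from h import *
d=grab('side','s4')
for i in range(3): s=bot.get_obs();print(s['t'],s['tool_pos'],s['force'],s['wrist_torque'])
k=cv2.resize(d['pixels'][220:300,190:290,::-1],(800,600),interpolation=cv2.INTER_CUBIC)
cv2.imwrite('pics/c4.png',cv2.convertScaleAbs(k,alpha=1.4))
```

```text
12.025 [ 0.49349779 -0.15169357  0.1295483 ] [-8.24200738  3.53270634 17.44339428] [ 0.73851782  1.54697089 -0.02816557]
12.025 [ 0.49349779 -0.15169357  0.1295483 ] [-8.24200738  3.53270634 17.44339428] [ 0.73851782  1.54697089 -0.02816557]
12.025 [ 0.49349779 -0.15169357  0.1295483 ] [-8.24200738  3.53270634 17.44339428] [ 0.73851782  1.54697089 -0.02816557]
```

View pics/c4.png

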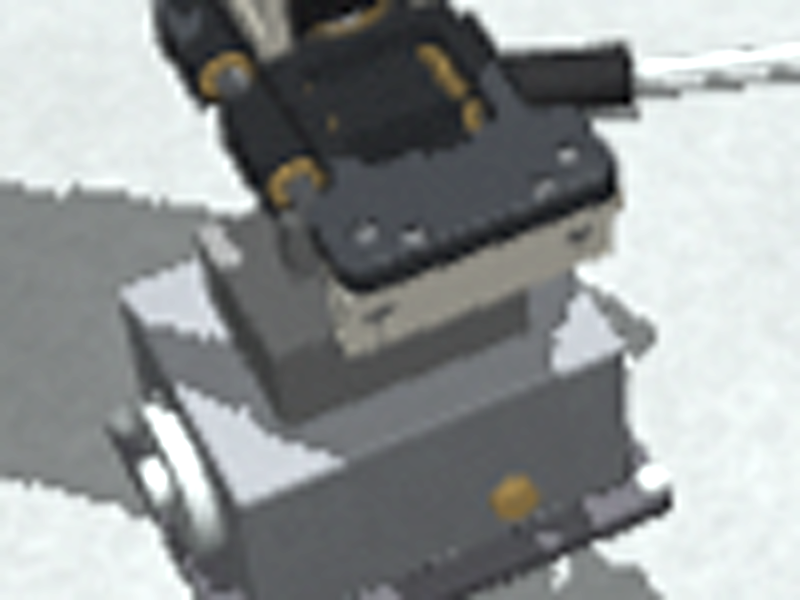

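The cover's lower edge lies on the shoulder with no gap and the catch is hidden. The force is 17 N, so I'll trim the push toward 10 N while keeping it pressed.

Emit:
{"method": "servo_tool", "body": {
  "motion": [
    {"linear": [0,0,-0.03],"turn": 0},
    {"linear": [0,0,-0.06],"turn": 0},
    {"linear": [0,0,-0.06],"turn": 0},
    {"linear": [0,0,-0.06],"turn": 0}
  ]
}}

```text
t: 12.52
tool_pos: [0.4935, -0.1517, 0.1295]
tool_rot: [[0.942, 0.336, 0.0], [0.336, -0.942, -0.001], [0.0, 0.001, -1.0]]
force: [-6.9, 3.1, 13.0]
grip_width: 0.0113
gripper_force: 55.0
```

Emit:
{"method": "servo_tool", "body": {
  "motion": [
    {"linear": [0,0,0],"turn": 0},
    {"linear": [0,0,0],"turn": 0},
    {"linear": [0,0,0],"turn": 0}
  ]
}}

```text
t: 12.9
tool_pos: [0.4935, -0.1517, 0.1296]
tool_rot: [[0.942, 0.336, 0.0], [0.336, -0.942, -0.001], [0.0, 0.001, -1.0]]
force: [-6.2, 3.1, 12.3]
grip_width: 0.0116
gripper_force: 55.0
```

Steady at about 12 N, so I'm handing in.

```bash
python3 -c "
from cell import bot
print(bot.hand_in())"
```

```text
the job is handed in; nothing more can be done
None
```

The cover is snapped fully home on the housing and was handed in at about 13 s, still gripped and pressed down at about 12 N; after seating I trimmed the push from about 17 N without letting go.

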